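# Set the flip stop for the longer cut

## Task

Set up the saw fence for the longer cut: push over the raised flip stop that is farther from the saw slot so that it drops fully down in front of the fence, and leave the other stop up. Then push the long dark batten flat up against the fence and slide it along until its end butts against the lowered stop. Only push with the fingertips: do not pick up or lift the batten, and do not disturb the cut piece, the wax or the jar.

Things in the scene. Friction and masses are not known exactly. Their poses are not given: they have to be found in the camera images.
- station: Fixed cutting station: white board base 240 (x) x 660 (y) x 18 mm, aluminium fence 30 x 620 x 45 mm high on it, along y. Origin: centre of the base's underside, on the bench; +x towards the fence, +y along it from saw slot to stops. Working face looks to -x, at x = +60 mm; fence top 63 mm above the bench. Saw slot: dark 2 mm line across base and fence at y = 0. Turned up to 0.12 rad.
- stop_a: Aluminium flip stop on the fence top; stop_a and stop_b are identical, either may be the one farther from the saw slot (farther: 215-250 mm, nearer: 90-120 mm). Fixed carriage 30 x 60 x 8 mm; origin: centre of its underside, axes as the station's. Cheeks beside the hinge reach 27 mm, the black clamp knob on the +y half 26 mm above the fence top.
- stop_b: Same as stop_a, in the other place.
- stop_a_hinge (a point): Middle of the arm's hinge axis (parallel to the fence, 18 mm above the fence top); does not move. The 20 mm wide arm is an L. When down: a bar 14 mm thick runs 55 mm from here to -x, then a tongue 30 mm thick hangs in front of the fence, its end 59 mm below here. When raised: elbow about 45 mm behind (+x) and 30 mm above here, tongue sloping up from it to a tip 80 mm above here.
- stop_b_hinge (a point): Same as stop_a_hinge, for stop_b.
- stop_a_arm (a joint): Arm angle, rad: 0 = fully down (working), grows as it swings up and back over the fence, 2.5 = end of travel; starts at 2.2-2.5. Stiff hinge (0.02 N m), arm 0.12 kg: it stays raised. Pushed from behind towards -x (on bar or elbow, about 35 mm above the hinge) it tips over; below about 1.3 rad it drops to 0 by its own weight within 2 s.
- stop_b_arm (a joint): Same as stop_a_arm, for stop_b.
- stop_a_butt (a point): Fixed point on stop_a where the batten's end must come: centre of the part of the tongue's -y side that the batten meets, when the arm is down (28 mm above the bench; it does not move with the arm). Axes as the station's.
- stop_b_butt (a point): Same for stop_b.
- batten: Loose dark hardwood batten to be cut, 40 (x) x 300 (y) x 20 mm high, about 0.17 kg, lying flat on the white base in front of the fence, its length roughly along the fence. Origin: centre of its underside; y along its length, pointing the same way as the station's y.
- batten_end (a point): Centre of the batten's +y end face, the end that goes to the stop (10 mm above its underside).
- cut_piece: Loose piece of the same stock already cut, 40 x 88 x 20 mm, lying on the base's front part beyond the stops; origin at the centre of its underside. Leave it.
- beeswax: Loose round lump of yellow beeswax, 42 mm wide, 30 mm high, on the base's front part; origin at the centre of its underside. Leave it.
- pencil_jar: Loose glass jar of pencils, 80 mm wide, 180 mm high with the pencils, on the bench to the robot's left of the station; origin at the centre of its underside. Leave it.

How it is judged:
On the way, in this order (a step that is already met when the one before it is completed fails the run):
1. the farther stop is flipped fully down, the nearer one still up (((y of stop_a in the frame of station above 0.165 m and value of joint stop_a_arm below 0.06 rad) or (y of stop_b in the frame of station above 0.165 m and value of joint stop_b_arm below 0.06 rad)) and ((y of stop_b in the frame of station below 0.165 m and value of joint stop_b_arm above 1.9 rad) or (y of stop_a in the frame of station below 0.165 m and value of joint stop_a_arm above 1.9 rad))), for 0.2 s.
2. the batten lies along the fence with its end at the lowered stop (((y of stop_a in the frame of station above 0.165 m and value of joint stop_a_arm below 0.06 rad) or (y of stop_b in the frame of station above 0.165 m and value of joint stop_b_arm below 0.06 rad)) and ((y of stop_a in the frame of station above 0.165 m and y of batten_end in the frame of stop_a_butt between -0.0025 and 0.0025 m) or (y of stop_b in the frame of station above 0.165 m and y of batten_end in the frame of stop_b_butt between -0.0025 and 0.0025 m)) and x of batten in the frame of station between 0.0375 and 0.0425 m and angle between the y axis of batten and the y axis of station, either way round below 0.016 rad and z of batten in the frame of station below 0.021 m and angle between batten's own z axis and vertical below 0.03 rad), for 0.2 s.
At the end, for the whole second after the job is handed in: The farther stop is fully down (within 0.06 rad), the nearer one still raised (above 1.9 rad); the batten lies flat and still on the base, within 2.5 mm of the fence and parallel to it within 0.016 rad, its +y end within 2.5 mm of the lowered stop's tongue (all of step 2 and ((y of stop_b in the frame of station below 0.165 m and value of joint stop_b_arm above 1.9 rad) or (y of stop_a in the frame of station below 0.165 m and value of joint stop_a_arm above 1.9 rad)) and linear speed of batten below 0.01 m/s); the robot touches nothing.
It fails at once if the batten is lifted or carried (more than 12 mm off the base) (z of batten in the frame of station above 0.03 m).
It fails at once if the nearer stop is flipped down ((y of stop_b in the frame of station below 0.165 m and value of joint stop_b_arm below 1.6 rad) or (y of stop_a in the frame of station below 0.165 m and value of joint stop_a_arm below 1.6 rad)).
It fails at once if the cut piece, the wax or the jar is moved by more than 20 mm, or lifted (distance of any of cut_piece, beeswax, pencil_jar from where it was at the start of the episode above 0.02 m).
It also fails if it takes over 61 s, if anything falls off the work surface, if the arm or the gripper's body presses on something with over 40 N, if the wrist force passes 120 N, or if a joint passes its speed limit or range.

## Robot

A 6-joint arm with a two-finger parallel gripper is mounted at the origin on the work surface. World frame = base frame: x ahead of the robot, y to its left, z up, the work surface at z = 0. Lengths are in m, angles in rad, forces in N, time in s.
With the tool pointing down it reaches from about 0.35 to 0.775 m from the base axis. Payload 7.3 kg.
Tool frame: the origin (TCP) lies where the fingers leave the gripper's body, on its centre line; the fingertips stand 66 mm ahead of it and the grasp point (between the pads) lies 47 mm ahead of it (robot.tips_ahead is the distance from the TCP to the fingertips, in m); z points along the fingers, y is the line along which they close (so a half turn about z gives the same grasp; the last joint's range is limited). The gripper opens to 92 mm and grips with 3 to 60 N. Pads are 19 mm wide; open, the fingers measure 130 mm over their backs; the gripper's body (75 mm by 190 mm) begins 47 mm behind the grasp point.
Start: joints at [-1.491, 0.342, 1.524, -0, 1.275, -0.146], TCP at [0.118, -0.512, 0.292] pointing down, gripper open.
Joint ranges: [-2.53, 2.53], [-0.77, 2.02], [0.04, 2.7], [-1, 4.14], [0.28, 2.66], [-3.11, 3.11]. Speed limits (rad/s): [2.57, 2.57, 3.14, 3.14, 3.14, 3.14].

## Interface

Orientations are given as [roll, pitch, yaw] about the fixed x, y, z axes, in that order (R = Rz(yaw) Ry(pitch) Rx(roll)).
In Python, from cell import robot gives the robot as it stands.
- The arm moves only by the shell command python3 -m inch 'ROWS' [FORCE]. ROWS is a JSON object of lists of equal length, an entry for each row: "travel": the shift along the tool's x, y, z in mm, a list of three; "turn": the turn about the tool's z in units of 5 degrees (1.0 is 5 degrees); "claw": the closure, from -1 (fully open) to 1 (shut). A call has 1 to 12 rows; each row is the pose to reach, as a shift and turn from the pose commanded when the call began, along the tool's axes at that moment; what a row does not reach only later rows make up. A row lasts 1/10 s, in which the tool goes at most 50 mm and 8.59 degrees, less where a joint would pass 70% of its speed; a pose out of reach is approached as far as the arm can. A call with a gripper value outside its range is refused whole. The fingers move at their own pace and stop on an object; FORCE is the grip in N (left out, the last holds). Time passes only in rows, so rows that repeat a pose let the fingers close. It gives the time, the measured TCP pose, the force, the opening and the grip force at its end, in the units of the state.
- robot.observe(): the state, without advancing time (a new reading comes with each control period).
- robot.read_camera(name): name is "scene" or "top"; returns a dict with "pixels" (384x512x3 uint8, red, green, blue), "fx", "fy", "cx", "cy" (pixels), "cam_to_world" (4x4, takes a point from camera to world coordinates). Camera axes: x right, y down, z forward; pixel columns grow to the right and rows downward; lengths in m; the calibration is good to about 2 mm. A picture is of the moment at which its call begins. There is no depth.
- robot.hand_in(): hands the job in; it is judged then, once.
The state is a dict: "time": time; "qpos": joint angles; "qvel": joint speeds; "joint_efforts": joint torques, N m; "tool_pos": TCP position; "tool_rot": TCP orientation; "contact_force": force on the tool from outside, world axes, zero at the start; "torque": the same for the moment, N m; "opening": finger opening in m; "grip_force": force on a finger pad.
Only numpy, scipy, OpenCV 4.12 (cv2) and the standard library are available. Lean on these libraries where they do the work, as an engineer would, in place of code of your own. Each camera call takes 0.05 s, during which the arm holds its last target. There are 200 camera calls.

## Working session

There is one attempt and no reset: what is moved stays moved. The work goes in short steps, Python scripts to look and compute and a shell command to move; the robot and the scene stay as the last step left them, time stands still between calls to the robot, and variables do not carry over. Pictures are saved under pics/ and viewed, at most 10 in all, crops included, and the job is handed in when it is done.

```bash
mkdir -p pics; ls; cat > h.py <<'E'
import numpy as np, cv2
from cell import robot
def cam(n):
    c=robot.read_camera(n); return c
def save(c,f): cv2.imwrite('pics/'+f,cv2.cvtColor(c['pixels'],cv2.COLOR_RGB2BGR))
def ray(c,uv,z):
    T=np.array(c['cam_to_world']); d=T[:3,:3]@np.array([(uv[0]-c['cx'])/c['fx'],(uv[1]-c['cy'])/c['fy'],1.])
    o=T[:3,3]; return o+d*(z-o[2])/d[2]
def proj(c,p):
    T=np.array(c['cam_to_world']); q=T[:3,:3].T@(np.array(p)-T[:3,3]); return [c['cx']+c['fx']*q[0]/q[2],c['cy']+c['fy']*q[1]/q[2]]
E
python3 - <<'E'
from h import *
for n in ('scene','top'):
    c=cam(n); save(c,n+'0.png'); np.savez('pics/'+n+'0.npz',**c)
    print(n,c['fx'],c['cx'],c['cy'],np.round(c['cam_to_world'],3).tolist())
s=robot.observe(); print(s['time'],s['tool_pos'],s['tool_rot'],s['opening'])
E
```

```text
pics
scene 351.87159328585835 249.23061053639677 186.85999077707933 [[0.441, 0.634, -0.636, 1.014], [0.897, -0.316, 0.308, -0.046], [-0.006, -0.706, -0.708, 0.64], [0.0, 0.0, 0.0, 1.0]]
top 365.9663879511018 259.0010770372919 196.2300555603415 [[-0.028, -0.988, 0.152, 0.381], [-1.0, 0.027, -0.009, 0.231], [0.005, -0.153, -0.988, 0.898], [0.0, 0.0, 0.0, 1.0]]
0.1 [ 0.11753366 -0.51140739  0.29164147] [-3.14027988e+00 -1.58830128e-04  2.25828623e-01] 0.09150800735465171
```

View pics/scene0.png

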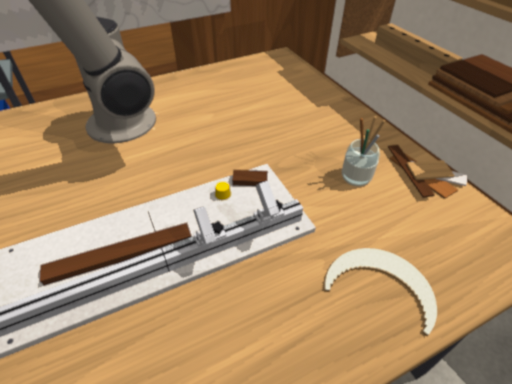

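View pics/top0.png

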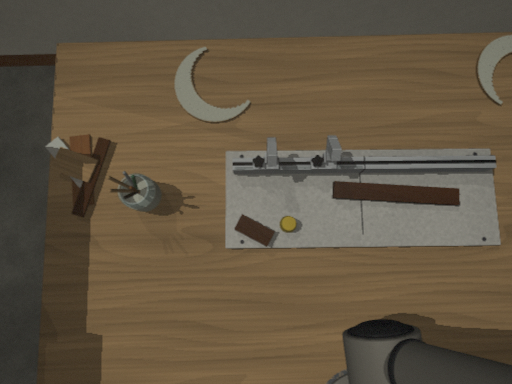

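The scene view shows the station with both stops raised, the batten in front of the fence, the wax at (222,190), the cut piece at (250,177) and the jar at (360,165). In the top view (+y left, +x up), the base spans (225,150) to (498,248), with the slot at u≈362. The farther stop's arm is at (272,150) and the nearer one's at (333,150). The batten runs from (333,190) to (459,197).

```bash
cat > m.py <<'E'
from h import *
def batten(c):
    # dark brown mask inside the base region
    hsv=cv2.cvtColor(c['pixels'],cv2.COLOR_RGB2HSV)
    m=((hsv[...,2]<110)&(hsv[...,1]>90)).astype(np.uint8)
    m[:,:225]=0; m[:160]=0; m[245:]=0
    cs=cv2.findContours(m,0,cv2.CHAIN_APPROX_NONE)[0]
    k=max(cs,key=cv2.contourArea); return k
if __name__=='__main__':
    c=cam('top')
    P=c['pixels']; hsv=cv2.cvtColor(P,cv2.COLOR_RGB2HSV)
    w=((hsv[...,1]<60)&(hsv[...,2]>90)).astype(np.uint8); w[:,:215]=0; w[:140]=0;w[260:]=0
    w=cv2.morphologyEx(w,cv2.MORPH_OPEN,np.ones((5,5)))
    k=max(cv2.findContours(w,0,2)[0],key=cv2.contourArea)
    pts=np.array([ray(c,p[0],.018)[:2] for p in cv2.findContours(w,0,1)[0][0]]) if 0 else np.array([ray(c,p[0],.018)[:2] for p in cv2.convexHull(k)])
    r=cv2.minAreaRect((pts*1000).astype(np.float32)); print('base',r)
    f=(pts*1000).astype(np.float32); 
    k=batten(c); b=np.array([ray(c,p[0],.038)[:2]*1000 for p in k],np.float32)
    print('batten',cv2.minAreaRect(b)); print(cv2.boxPoints(cv2.minAreaRect(b)))
    print('slot',[ray(c,p,.018)[:2] for p in [(362,233),(361.5,180)]])
    print('hinge far',ray(c,(272,160),.08),'near',ray(c,(333,160),.08), 'knob', ray(c,(259,161),.089), ray(c,(318,160),.089))
    print('jar',ray(c,(140,195),.0),'wax',ray(c,(289,224),.048),'cut',ray(c,(255,230),.038))
    cv2.imwrite('pics/crop.png',cv2.resize(cv2.cvtColor(P,4)[130:255,215:375],None,fx=5,fy=4.7,interpolation=2))
E
python3 m.py
```

```text
base ((507.902587890625, -23.238861083984375), (658.8875122070312, 238.38381958007812), 89.02947235107422)
batten ((513.0517578125, -102.14923095703125), (298.67620849609375, 40.01106643676758), 84.96634674072266)
[[ 480.02032  -249.1561  ]
 [ 519.87714  -252.66669 ]
 [ 546.0832     44.857635]
 [ 506.22638    48.368225]]
slot [array([ 0.42085859, -0.02098403]), array([ 0.55024467, -0.02899784])]
hinge far [0.59072967 0.19183739 0.08      ] near [0.5869176  0.05160852 0.08      ] knob [0.5868956  0.22186694 0.089     ] [0.58558281 0.08771039 0.089     ]
jar [0.53094733 0.51836469 0.        ] wax [0.44509355 0.15594879 0.048     ] cut [0.43401906 0.23535121 0.038     ]
```

View pics/crop.png

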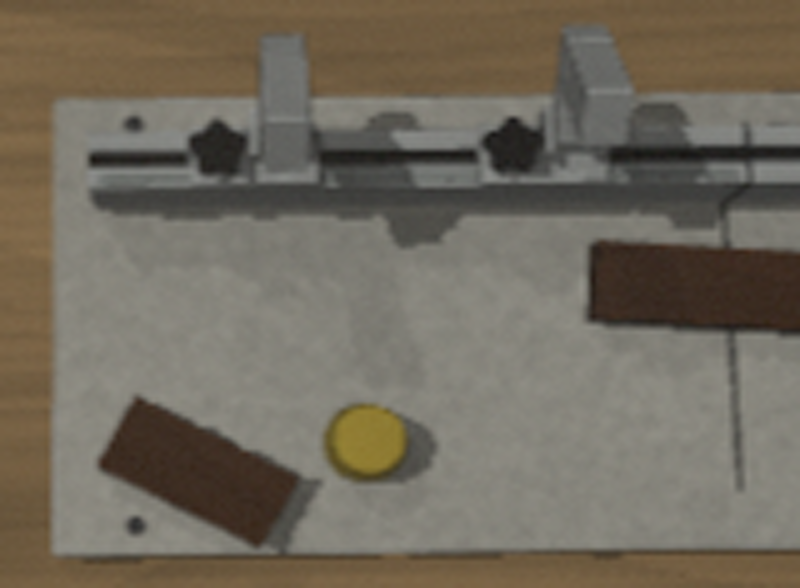

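The crop shows both arms raised, leaning back over the fence. The far arm is at crop x≈285, the nearer one at ≈600, and the slot at ≈735. Next I'll refine the station yaw from the dark T-track line and the fence's front edge.

```bash
cat > st.py <<'E'
from h import *
c=dict(np.load('pics/top0.npz')); g=cv2.cvtColor(c['pixels'],cv2.COLOR_RGB2GRAY).astype(float)
pt=[];fe=[];bf=[];bb=[]
for u in list(range(345,358))+list(range(368,490)):
    col=g[:,u]; seg=np.clip(120-col[154:169],0,None); 
    d=np.argmin(col[156:168])+156; w=np.clip(col[d-3:d+4].max()-col[d-3:d+4],0,None); pt.append(ray(c,(u,(w*np.arange(d-3,d+4)).sum()/w.sum()),.063)[:2])
for u in range(240,490):
    col=cv2.GaussianBlur(g[:,u:u+1],(1,5),0).ravel()
    dd=np.diff(col)
    bf.append(ray(c,(u,240+np.argmin(dd[240:256])+.5),.018)[:2])
def line(p):
    p=np.array(p,np.float32)
    for _ in range(3):
        vx,vy,x,y=cv2.fitLine(p,cv2.DIST_HUBER,0,.001,.001).ravel(); r=(p-[x,y])@[-vy,vx]; p=p[abs(r)<3*np.median(abs(r))+1e-4]
    return 'x at y=0: %.4f  slope dx/dy %.4f  res %.4f n %d'%(x-y*vx/vy,vx/vy,r.std(),len(p))
print('track',line(pt)); print('front edge',line(bf))
for y in (150,153,156,158,159,160,166,168): pass
print('far arm edges (crop px) at z=.09:',ray(c,(215+265/5,130+150/4.7),.09),ray(c,(215+315/5,130+150/4.7),.09))
E
python3 st.py
```

```text
track x at y=0: 0.5843  slope dx/dy 0.0155  res 0.0002 n 132
front edge x at y=0: 0.3906  slope dx/dy 0.0157  res 0.0008 n 245
far arm edges (crop px) at z=.09: [0.58395685 0.20154002 0.09      ] [0.58333996 0.17886868 0.09      ]
```

```bash
python3 -m inch '{"travel":[[40,-32,0],[80,-64,0],[120,-96,0],[160,-128,0],[200,-160,0],[240,-192,0],[280,-224,0],[320,-256,0],[360,-288,0],[400,-320,0],[440,-352,0],[440,-352,0]],"turn":[0.5,1,1.5,2,2.5,2.77,2.77,2.77,2.77,2.77,2.77,2.77],"claw":[1,1,1,1,1,1,1,1,1,1,1,1]}' 10; python3 -c "
from h import *
s=robot.observe();print(s['tool_pos'],s['tool_rot'],s['opening'])
d=np.array([.675,.190])-s['tool_pos'][:2];y=s['tool_rot'][2];print(d@[np.cos(y),np.sin(y)],d@[np.sin(y),-np.cos(y)])"
```

```text
time: 1.35
tool_pos: [0.4694, -0.0666, 0.2919]
tool_rot: [-3.141, -0.001, -0.012]
contact_force: [-0.2, -0.2, -0.0]
opening: 0.002
grip_force: 0.0
[ 0.46940899 -0.0665884   0.29194357] [-3.14064924e+00 -5.27511899e-04 -1.15792550e-02] 0.002022165215590683
0.202606194872171 -0.25895173547916717
```

```bash
python3 -m inch '{"travel":[[30,-38,0],[60,-76,0],[90,-114,0],[120,-152,0],[150,-190,0],[180,-228,0],[203,-259,0],[203,-259,30],[203,-259,60],[203,-259,90],[203,-259,111],[203,-259,111]],"turn":[0,0,0,0,0,0,0,0,0,0,0,0],"claw":[1,1,1,1,1,1,1,1,1,1,1,1]}'; python3 -c "
from h import *
c=cam('scene');cv2.imwrite('pics/s1.png',cv2.resize(cv2.cvtColor(c['pixels'],4)[80:300,130:350],None,fx=2.7,fy=2.7))"
```

```text
time: 2.55
tool_pos: [0.673, 0.1845, 0.1768]
tool_rot: [3.14, 0.008, -0.017]
contact_force: [-0.7, -0.5, -0.6]
opening: 0.0006
grip_force: 0.0
```

View pics/s1.png

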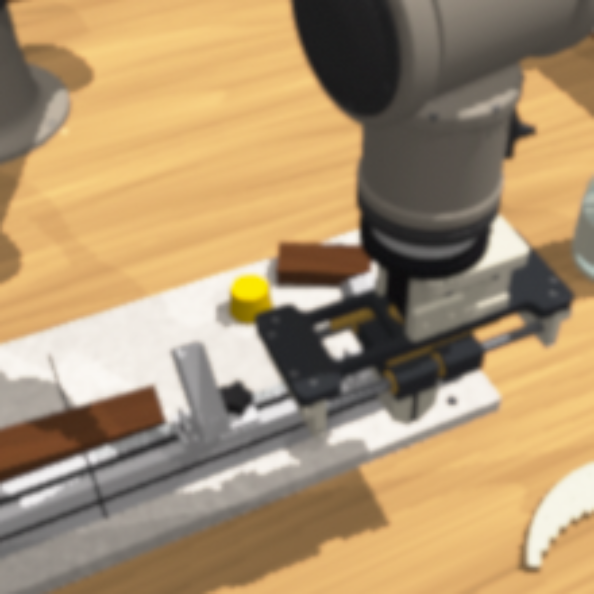

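The closed fingers are behind the far stop, around (405,400), and the nearer stop is well clear. I'll push towards -x.

```bash
python3 -m inch '{"travel":[[0,-4,-5],[-10,-4,-5],[-20,-4,-5],[-30,-4,-5],[-40,-4,-5],[-50,-4,-5],[-60,-4,-5],[-70,-4,-5],[-80,-4,-5],[-88,-4,-5],[-94,-4,-5],[-98,-4,-5]],"turn":[0,0,0,0,0,0,0,0,0,0,0,0],"claw":[1,1,1,1,1,1,1,1,1,1,1,1]}'; python3 -m inch '{"travel":[[0,0,0],[20,0,-20],[20,0,-60],[20,0,-100],[20,40,-110],[20,80,-110],[20,120,-110],[20,160,-110],[20,200,-110],[20,240,-110],[20,240,-110],[20,240,-110]],"turn":[0,0,0,0,0,0,0,0,0,0,0,0],"claw":[1,1,1,1,1,1,1,1,1,1,1,1]}'; python3 -c "
from h import *
c=cam('scene');cv2.imwrite('pics/s2.png',cv2.resize(cv2.cvtColor(c['pixels'],4)[80:300,130:350],None,fx=2.7,fy=2.7))"
```

```text
time: 3.8
tool_pos: [0.5778, 0.1917, 0.1953]
tool_rot: [-3.139, -0.01, -0.016]
contact_force: [-13.1, -1.6, 25.1]
opening: 0.0005
grip_force: 12.6
time: 5.0
tool_pos: [0.5933, -0.0499, 0.2983]
tool_rot: [3.141, -0.003, -0.018]
contact_force: [-1.1, 0.6, 0.4]
opening: 0.0006
grip_force: 0.0
```

View pics/s2.png

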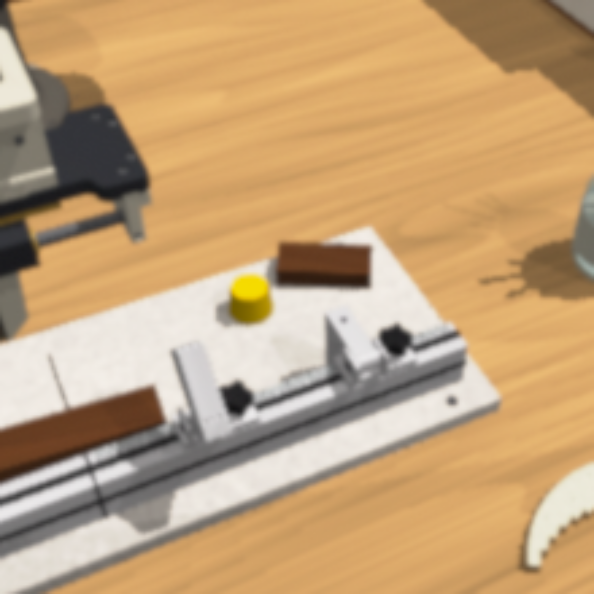

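The far stop is down at (345,340), the nearer one is still up at (195,385), and the wax and cut piece haven't moved. Next I'll open the gripper and square the batten to the fence, using both fingers as a spread pusher.

```bash
python3 -m inch '{"travel":[[-40,16,0],[-80,32,0],[-110,44,0],[-130,52,0],[-130,52,40],[-130,52,80],[-130,52,120],[-130,52,150],[-130,52,175],[-130,52,192],[-130,52,200],[-130,52,200]],"turn":[0,0,0,0,0,0,0,0,0,0,0,0],"claw":[-1,-1,-1,-1,-1,-1,-1,-1,-1,-1,-1,-1]}'; python3 -c "
from h import *
c=cam('top')
P=c['pixels'];b=np.array([ray(c,p[0],.038)[:2]*1000 for p in __import__('m').batten(c)],np.float32);print(cv2.minAreaRect(b))
s=robot.observe();print(s['tool_pos'],s['tool_rot'],s['contact_force'])"
```

```text
time: 6.25
tool_pos: [0.4623, -0.0981, 0.096]
tool_rot: [-3.141, 0.001, -0.014]
contact_force: [-0.5, -0.5, 0.7]
opening: 0.0897
grip_force: 0.0
((517.7559204101562, -54.65991973876953), (202.99867248535156, 38.90579605102539), 85.18608856201172)
[ 0.46266306 -0.09845668  0.09673668] [ 3.14135695e+00 -6.59195513e-04 -1.46765901e-02] [ 0.88820966 -0.16957207  0.57710318]
```

```bash
python3 -m inch '{"travel":[[0,0,5],[6,0,5],[12,0,5],[18,0,5],[23,0,5],[28,0,5],[33,0,5],[38,0,5],[43,0,5],[47,0,5],[50,0,5],[50,0,5]],"turn":[0,0,0,0,0,0,0,0,0,0,0,0],"claw":[-1,-1,-1,-1,-1,-1,-1,-1,-1,-1,-1,-1]}'; python3 -m inch '{"travel":[[1,0,0],[2,0,0],[3,0,0],[4,0,0],[4,0,0]],"turn":[0,0,0,0,0],"claw":[-1,-1,-1,-1,-1]}'
```

```text
time: 7.5
tool_pos: [0.5126, -0.0999, 0.0912]
tool_rot: [3.141, -0.001, -0.016]
contact_force: [-0.3, 0.0, -0.1]
opening: 0.0916
grip_force: 0.0
time: 8.0
tool_pos: [0.5163, -0.0999, 0.0912]
tool_rot: [3.141, -0.0, -0.016]
contact_force: [-1.0, 0.4, 0.1]
opening: 0.0913
grip_force: 0.1
```

```bash
python3 -m inch '{"travel":[[1,0,0],[2,0,0],[3,0,0],[4,0,0],[4,0,0]],"turn":[0,0,0,0,0],"claw":[-1,-1,-1,-1,-1]}';python3 -m inch '{"travel":[[1,0,0],[2,0,0],[3,0,0],[3,0,0]],"turn":[0,0,0,0],"claw":[-1,-1,-1,-1]}'
```

```text
time: 8.5
tool_pos: [0.5178, -0.0998, 0.091]
tool_rot: [-3.141, 0.006, -0.016]
contact_force: [-10.6, -1.2, 7.8]
opening: 0.0917
grip_force: 5.2
time: 8.9
tool_pos: [0.5182, -0.0998, 0.0909]
tool_rot: [-3.14, 0.012, -0.016]
contact_force: [-20.6, -3.8, 14.7]
opening: 0.092
grip_force: 10.3
```

The batten is seated against the fence, with a 20 N reaction. I'll back off and go round to its -y end.

```bash
python3 -m inch '{"travel":[[-10,0,0],[-25,0,0],[-25,0,-35],[-20,20,-60],[-10,60,-60],[0,100,-60],[10,140,-60],[20,175,-60],[26,197,-60],[26,197,-60],[26,197,-30],[26,197,-1]],"turn":[0,0,0,0,0,0,0,0,0,0,0,0],"claw":[-1,-1,-1,-1,1,1,1,1,1,1,1,1]}'; python3 - <<'E'
from h import *; import m
c=cam('top'); 
s=robot.observe();print(s['tool_pos'],s['tool_rot'],s['contact_force'],s['opening'])
cv2.imwrite('pics/t3.png',cv2.resize(cv2.cvtColor(c['pixels'],4)[130:260,215:505],None,fx=2.7,fy=2.7))
E
```

```text
time: 10.1
tool_pos: [0.5464, -0.2971, 0.0923]
tool_rot: [3.14, -0.002, -0.016]
contact_force: [0.2, 0.5, -1.0]
opening: 0.0326
grip_force: 0.0
[ 0.54392578 -0.29523637  0.08661437] [-3.13741736  0.00564238 -0.01561254] [-2.44933355  1.30125372 -4.03372442] 0.028633685960326328
```

View pics/t3.png

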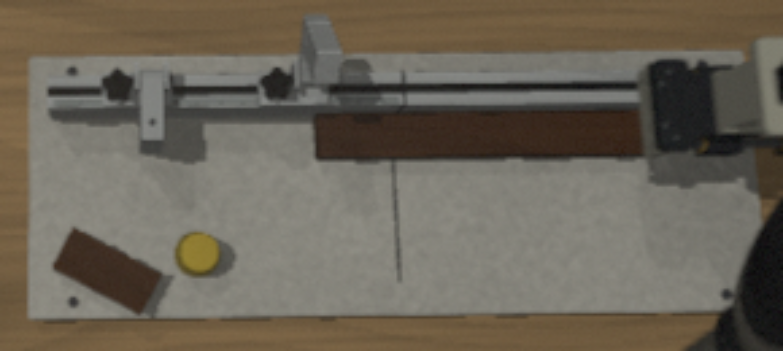

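The batten is flush with the fence. Its +y end is at crop (316,135), the lowered stop at (152,110), and everything else is undisturbed. Now I'll close the fingers and push along +y.

```bash
python3 -m inch '{"travel":[[0,0,-3],[0,0,-3],[0,0,-3],[0,-6,-3],[0,-14,-3],[0,-24,-3],[0,-35,-3],[0,-46,-3],[0,-57,-3],[0,-68,-3],[0,-76,-3],[0,-76,-3]],"turn":[0,0,0,0,0,0,0,0,0,0,0,0],"claw":[1,1,1,1,1,1,1,1,1,1,1,1]}'; python3 -m inch '{"travel":[[0,-8,0],[0,-16,0],[0,-24,0],[0,-32,0],[0,-40,0],[0,-47,0],[0,-53,0],[0,-58,0],[0,-62,0],[0,-65,0],[0,-67,0],[0,-67,0]],"turn":[0,0,0,0,0,0,0,0,0,0,0,0],"claw":[1,1,1,1,1,1,1,1,1,1,1,1]}'
python3 - <<'E'
from h import *; import m
c=cam('top'); 
cv2.imwrite('pics/t4.png',cv2.resize(cv2.cvtColor(c['pixels'],4)[130:260,215:505],None,fx=2.7,fy=2.7))
E
```

```text
time: 11.35
tool_pos: [0.5473, -0.22, 0.0952]
tool_rot: [-3.141, 0.0, -0.015]
contact_force: [0.4, -1.1, 0.1]
opening: 0.0008
grip_force: 0.0
time: 12.55
tool_pos: [0.5482, -0.1542, 0.0952]
tool_rot: [-3.141, 0.0, -0.016]
contact_force: [0.5, -0.9, -0.0]
opening: 0.0004
grip_force: 0.2
```

View pics/t4.png

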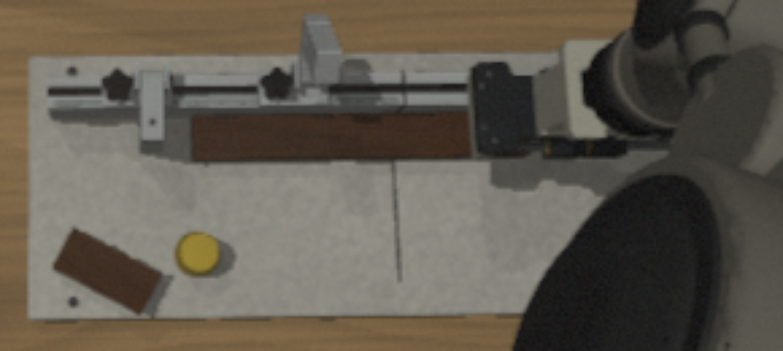

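The batten end is at crop u≈192 and the tongue's side at ≈163, so the gap is about 22–25 mm. It is still flush with the fence. I'll creep from here.

```bash
python3 -m inch '{"travel":[[0,-4,0],[0,-8,0],[0,-11,0],[0,-13,0],[0,-15,0],[0,-16,0],[0,-17,0],[0,-17,0]],"turn":[0,0,0,0,0,0,0,0],"claw":[1,1,1,1,1,1,1,1]}'; for i in 1 2; do :; done
python3 -m inch '{"travel":[[0,-1,0],[0,-2,0],[0,-3,0],[0,-3,0]],"turn":[0,0,0,0],"claw":[1,1,1,1]}'
python3 -m inch '{"travel":[[0,-1,0],[0,-2,0],[0,-2,0]],"turn":[0,0,0],"claw":[1,1,1]}'
```

```text
time: 13.4
tool_pos: [0.5485, -0.1373, 0.0952]
tool_rot: [3.142, -0.0, -0.016]
contact_force: [0.2, -0.5, 0.9]
opening: 0.0004
grip_force: 0.1
time: 13.8
tool_pos: [0.5486, -0.1343, 0.0952]
tool_rot: [3.142, 0.0, -0.016]
contact_force: [-0.3, -1.0, 0.6]
opening: 0.0006
grip_force: 0.2
time: 14.1
tool_pos: [0.5486, -0.1323, 0.0952]
tool_rot: [3.142, -0.0, -0.016]
contact_force: [0.2, -1.0, 0.4]
opening: 0.0007
grip_force: 0.2
```

```bash
python3 -m inch '{"travel":[[0,-1,0],[0,-2,0],[0,-2,0]],"turn":[0,0,0],"claw":[1,1,1]}'; python3 - <<'E'
from h import *; import m
c=cam('top'); k=m.batten(c); e=k[k[:,0,0]<k[:,0,0].min()+6][:,0]
print('end px',e[:,0].min(),'rows',e[:,1].min(),e[:,1].max()); v=e[:,1].mean(); print('batten end y',ray(c,(e[:,0].min()-.5,v),.038))
g=cv2.cvtColor(c['pixels'],7)[173:181,262:292].mean(0); print(g.astype(int))
print([ray(c,(u,177),.081)[1].round(4) for u in (273,274,275,276,277)])
E
```

```text
time: 14.4
tool_pos: [0.5486, -0.1303, 0.0952]
tool_rot: [3.142, 0.0, -0.016]
contact_force: [0.4, -0.6, 0.8]
opening: 0.0005
grip_force: 0.2
end px 277 rows 187 188
batten end y [0.53299563 0.18136929 0.038     ]
[112 111 112 109  99 118 139 137 128 117 126 136 140 109  46  40  40  41
  41  42  42  41  41  41  46  50  52  51  52  52]
[np.float64(0.191), np.float64(0.1887), np.float64(0.1864), np.float64(0.1841), np.float64(0.1818)]
```

```bash
python3 -m inch '{"travel":[[0,-1,0],[0,-2,0],[0,-2,0]],"turn":[0,0,0],"claw":[1,1,1]}'; python3 -m inch '{"travel":[[0,-1,0],[0,-2,0],[0,-2,0]],"turn":[0,0,0],"claw":[1,1,1]}'
```

```text
time: 14.75
tool_pos: [0.5487, -0.1283, 0.0952]
tool_rot: [3.142, -0.0, -0.016]
contact_force: [-0.0, -0.8, 0.8]
opening: 0.0004
grip_force: 0.2
time: 15.05
tool_pos: [0.5487, -0.1264, 0.0952]
tool_rot: [3.141, -0.0, -0.016]
contact_force: [-0.0, -1.7, 0.5]
opening: 0.0006
grip_force: 0.4
```

```bash
python3 -m inch '{"travel":[[0,-1,0],[0,-2,0],[0,-2,0]],"turn":[0,0,0],"claw":[1,1,1]}'; python3 - <<'E'
from h import *; import m
c=cam('top')
cv2.imwrite('pics/t5.png',cv2.resize(cv2.cvtColor(c['pixels'],4)[140:215,250:360],None,fx=7,fy=7,interpolation=2))
E
```

```text
time: 15.35
tool_pos: [0.5489, -0.1254, 0.0955]
tool_rot: [3.14, -0.001, -0.016]
contact_force: [-0.3, -6.4, 0.4]
opening: 0.0006
grip_force: 2.6
```

View pics/t5.png

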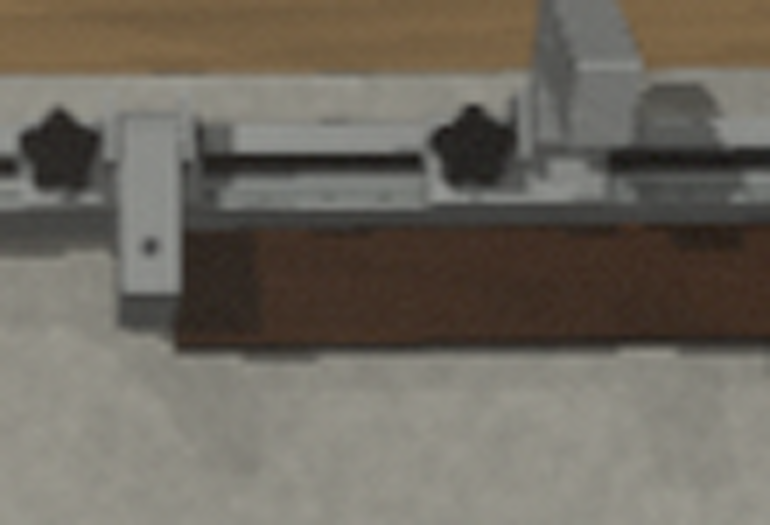

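The batten end meets the tongue at crop (180,280) with about 6 N, and the batten is flush along the fence. I'll firm it up, back off, and give one last squaring press towards the fence.

```bash
python3 -m inch '{"travel":[[0,-1,0],[0,-1,0],[0,5,0],[0,15,0],[-10,15,-30],[-30,15,-60],[-70,15,-60],[-76,-20,-60],[-76,-60,-60],[-76,-95,-60],[-76,-125,-60],[-76,-125,-60]],"turn":[0,0,0,0,0,0,0,0,0,0,0,0],"claw":[1,1,1,1,1,1,-1,-1,-1,-1,-1,-1]}'
python3 -m inch '{"travel":[[0,0,0],[0,0,20],[0,0,40],[0,0,55],[0,0,63],[8,0,63],[16,0,63],[24,0,63],[32,0,63],[38,0,63],[42,0,63],[42,0,63]],"turn":[0,0,0,0,0,0,0,0,0,0,0,0],"claw":[-1,-1,-1,-1,-1,-1,-1,-1,-1,-1,-1,-1]}'
```

```text
time: 16.6
tool_pos: [0.4743, 0.0044, 0.1552]
tool_rot: [-3.141, 0.001, -0.013]
contact_force: [-0.3, -0.6, -0.4]
opening: 0.0442
grip_force: 0.0
time: 17.8
tool_pos: [0.5173, 0.0011, 0.0923]
tool_rot: [3.141, -0.001, -0.016]
contact_force: [-0.3, 0.2, -0.2]
opening: 0.0918
grip_force: 0.0
```

```bash
python3 -m inch '{"travel":[[1,0,0],[2,0,0],[3,0,0],[4,0,0],[4,0,0]],"turn":[0,0,0,0,0],"claw":[-1,-1,-1,-1,-1]}'; python3 -m inch '{"travel":[[1,0,0],[1,0,0],[-5,0,0],[-20,0,0],[-30,0,0],[-30,0,-30],[-30,0,-70],[-40,40,-110],[-40,80,-130],[-40,120,-130],[-40,160,-130],[-40,160,-130]],"turn":[0,0,0,0,0,0,0,0,0,0,0,0],"claw":[-1,-1,-1,-1,-1,-1,-1,-1,-1,-1,-1,-1]}'; python3 - <<'E'
from h import *
c=cam('top')
cv2.imwrite('pics/t6.png',cv2.resize(cv2.cvtColor(c['pixels'],4)[130:260,215:415],None,fx=4,fy=4,interpolation=2))
E
```

```text
time: 18.3
tool_pos: [0.5194, 0.0012, 0.092]
tool_rot: [-3.141, 0.003, -0.016]
contact_force: [-5.7, 0.2, 3.4]
opening: 0.092
grip_force: 2.7
time: 19.5
tool_pos: [0.4782, -0.1625, 0.2226]
tool_rot: [3.139, -0.002, -0.02]
contact_force: [-0.9, 0.8, -0.4]
opening: 0.092
grip_force: 0.0
```

View pics/t6.png

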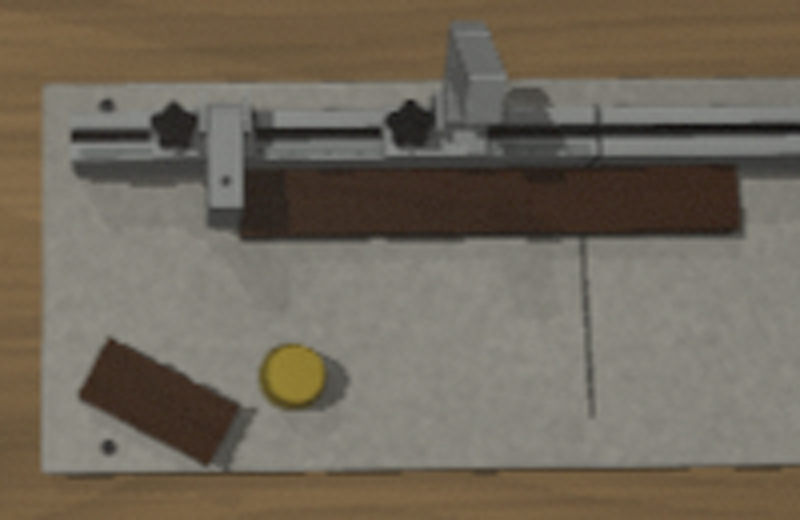

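The batten runs flush along the fence from (240,200) to (740,200), with its end against the lowered stop's tongue. The nearer stop is up, the wax and cut piece are in place, and the arm is clear.

```bash
python3 -c "
from cell import robot
print(robot.hand_in())"
```

```text
the job is handed in; nothing more can be done
None
```

I handed the job in at about 19.5 s: the farther stop is down, the nearer one is still up, and the batten is flush to the fence and butted against the lowered stop. The cut piece and wax look undisturbed in the last picture (the jar was out of that crop). The hand-in gave no verdict, so I can't confirm a pass.

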